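# Draw the walnut panel from under the carving blanks

## Task

Draw the dark walnut panel out from the bottom of the stack in the plywood rack: its exposed end lies between cheeks and cannot be pinched at first, so press on it gently (under 20 N) with closed fingertips and drag it out of the rack's open front until it can be gripped by its edges and drawn clear, never forcing it against the rack. Then lay it flat, lengthways and centred, across the two battens of the carving cradle and let go. The blanks and finial must stay stacked in the rack without toppling, and the sharpening stone, wax tin and owl stay where they are.

Things in the scene. Friction and masses are not known exactly. Their poses are not given: they have to be found in the camera images.
- rack_mouth (a point): Front end of the plywood rack (fixed): point on its centre line level with the top of the panel in it, 30 mm above the bench. Rack axes: the panel is drawn out towards -x, +x runs in under the stack, z up. Rack floor: x 0 to 180 mm, 90 mm wide, its top 18 mm above the bench. Cheeks beside the panel: x 0 to 68 mm, |y| 26.5 to 45 mm, tops 2 mm above this point; only bench in front.
- rack_stop (a point): Point 80 mm inward (+x) of rack_mouth, same height and axes: inner face of two stop posts (12 mm thick, |y| 26.5 to 45 mm, tops 52 mm above the bench) that hold the stack back while the panel slides out between them. Behind, low rails end 6 mm below the panel's top; the stack settles on them when the panel is gone. Faces are waxed: dragging takes some 8 to 15 N of press, less slips.
- panel_centre (a point): Centre (half-way up) of the dark walnut panel, 180 mm long (x) x 50 mm wide (y) x 12 mm thick (z), 0.09 kg. In the rack its x axis is the rack's, its -x end at the rack's front (0 to 3 mm beyond); its first 80 mm are open from above, the rest is under the stack; 1.5 mm play to each cheek.
- panel_end (a point): Middle of the panel's -x end face (half-way up), 90 mm from its centre; the end that comes out first. Axes as the panel's.
- blank_low_centre (a point): Centre of the lower blank, pale wood 100 x 90 x 28 mm, about 0.13 kg (varies), lying on the panel, its front face within 5 mm of the stop posts. z up.
- blank_top_centre (a point): Centre of the upper blank, browner wood 85 x 80 x 24 mm, about 0.10 kg (varies), lying on the lower blank. The stack of two blanks rises 52 mm above the panel's top. z up.
- finial_centre (a point): Centre (half-way up) of a turned pale wooden finial, 42 mm in diameter, 65 mm high, standing on the upper blank, its near side at least 25 mm behind the stack's front face. z up.
- cradle_top (a point): Carving cradle (fixed): point midway between its two battens, level with their cork tops, 32 mm above the bench. x runs lengthways: the battens lie across it at x = -35 and +35 mm, each 20 mm along x, 90 mm along y, standing on a base board 190 x 110 x 10 mm (22 mm free below the panel). The panel goes with its length along x, either way round, its centre over this point.
- stone: Bystander: grey sharpening stone on a wooden holder, 130 mm long (x) x 60 mm wide x 34 mm high; origin under its centre.
- wax: Bystander: round brass-coloured wax tin with a white lid, 76 mm in diameter, 45 mm high; origin under its centre.
- owl: Bystander: small carved wooden owl, 64 mm in diameter, 125 mm high; origin under its centre.
There are look-alikes about, which are no part of the job. Leave any orange look-alike of the part that bears blank_top_centre alone. Leave any turquoise look-alike of the part that bears blank_low_centre alone.

How it is judged:
By the outcome, as a careful person would: the job done as asked, in the order asked, and still so for the second after the job is handed in, with the robot touching nothing.
It also fails if it takes over 61 s, if anything falls off the work surface, if the arm or the gripper's body presses on something with over 40 N, if the wrist force passes 120 N, or if a joint passes its speed limit or range.

## Robot

A 6-joint arm with a two-finger parallel gripper is mounted at the origin on the work surface. World frame = base frame: x ahead of the robot, y to its left, z up, the work surface at z = 0. Lengths are in m, angles in rad, forces in N, time in s.
With the tool pointing down it reaches from about 0.35 to 0.975 m from the base axis. Payload 4.9 kg.
Tool frame: the origin (TCP) lies midway between the tips of the shut fingers; the grasp point (between the pads) lies 19 mm behind it; z points along the fingers, y is the direction in which the jaws open and shut (so a half turn about z gives the same grasp; the last joint's range is limited). The gripper opens to 85 mm and grips with 20 to 120 N. Pads are 22 mm wide; open, the fingers measure 114 mm over their backs; the gripper's body (76 mm by 85 mm) begins 54 mm behind the grasp point. The pads swing forward as they close: fully open they stand 13 mm farther back than shut.
Start: joints at [-1.272, 0.053, 1.613, -0, 1.476, -0.119], TCP at [0.254, -0.571, 0.231] pointing down, gripper open.
Joint ranges: [-3.01, 3.01], [-1.01, 2.22], [0.06, 2.58], [-1.02, 4.17], [0.09, 2.62], [-3.14, 3.14]. Speed limits (rad/s): [2.57, 2.57, 3.14, 3.14, 3.14, 3.14].

## Interface

Orientations are given as a rotation vector (axis times angle).
In Python, from station import ctrl gives the robot as it stands.
- The arm moves only by the tool play_rows, never from a script. Its argument "motion" is a list that holds one entry, the list of rows, each a list of 7 numbers: the closure, from -1 (fully open) to 1 (shut), then the shift along the tool's x, y, z in cm, then the turn, a rotation vector about the tool's x, y, z in degrees. A call has 1 to 20 rows; each row is the pose to reach, as a shift and turn from the pose measured when the call began, along the tool's axes at that moment; what a row does not reach only later rows make up. A row lasts 1/8 s, in which the tool goes at most 62.5 mm and 10.7 degrees, less where a joint would pass 70% of its speed; a pose out of reach is approached as far as the arm can. A call with a gripper value outside its range is refused whole. The fingers move at their own pace and stop on an object; "newtons" is the grip in N (left out, the last holds). Time passes only in rows, so rows that repeat a pose let the fingers close. It gives the time, the measured TCP pose, the force and the opening at its end, in the units of the state.
- ctrl.get_obs(): the state, without advancing time (a new reading comes with each control period).
- ctrl.get_image(name): name is "scene" or "top"; returns a dict with "color" (384x512x3 uint8, red, green, blue), "mtx" (3x3 intrinsics, pixels), "T" (4x4, takes a point from camera to world coordinates). Camera axes: x right, y up, looking along -z (the intrinsics and any distortion apply to the point x, -y, -z); pixel columns grow to the right and rows downward; lengths in m; the calibration is good to about 2 mm. A picture is of the moment at which its call begins. There is no depth.
- ctrl.finish_job(): hands the job in, once; it reports no verdict.
The state is a dict: "t": time; "q": joint angles; "dq": joint speeds; "effort": joint torques, N m; "tool_pos": TCP position; "tool_rot": TCP orientation; "contact_force": force on the tool from outside, world axes, zero at the start; "wrist_torque": the same for the moment, N m; "opening": finger opening in m.
Only numpy, scipy, OpenCV 4.12 (cv2) and the standard library are available. Lean on these libraries where they do the work, as an engineer would, in place of code of your own. Each camera call takes 0.05 s, during which the arm holds its last target.

## Working session

There is one attempt and no reset: what is moved stays moved. The work goes in short steps, Python scripts to look and compute and a tool call to move; the robot and the scene stay as the last step left them, time stands still between calls to the robot, and variables do not carry over. Pictures are saved under pics/ and viewed, and the job is handed in when it is done.

Besides the shell and the picture viewer there is one more tool, called as name(argument=value, ...), one argument or row to a line, values as JSON. play_rows: Moves the arm, as the interface text tells. Its arguments: {"type":"object","properties":{"motion":{"type":"array"},"newtons":{"type":"number"}},"required":["motion"]}

```bash
mkdir -p pics; ls; python3 - <<'E'
from station import ctrl
import cv2,numpy as np,pickle
o=ctrl.get_obs();print(o)
for n in ("scene","top"):
    d=ctrl.get_image(n);cv2.imwrite(f"pics/{n}0.png",d["color"][:,:,::-1]);pickle.dump(d,open(f"{n}0.pkl","wb"));print(n,{k:(v if k!="color" else 0) for k,v in d.items()})
E
```

```text
pics
{'t': 0.0, 'q': array([-1.27199373e+00,  5.33605803e-02,  1.61427407e+00, -1.46187178e-05,
        1.47600598e+00, -1.19011832e-01]), 'dq': array([ 0.00056385, -0.00110301,  0.00127263, -0.00122651, -0.0012618 ,
        0.00086605]), 'effort': array([ 1.18053867e-03, -3.93687236e+01, -3.70169592e+01, -5.17092383e-05,
        7.06895051e-03, -7.07742664e-07]), 'tool_pos': array([ 0.25340947, -0.5706472 ,  0.23007262]), 'tool_rot': array([-3.07129401e+00, -6.51117436e-01,  3.11363814e-04]), 'contact_force': array([-0.18185686,  0.46077119, -0.77156615]), 'wrist_torque': array([ 0.05368162,  0.05000791, -0.04447976]), 'opening': 0.0853303635745614}
scene {'color': 0, 'mtx': array([[450.4324231 ,   0.        , 253.83328333],
       [  0.        , 450.4324231 , 188.48279848],
       [  0.        ,   0.        ,   1.        ]]), 'T': array([[ 0.86998789, -0.28624588,  0.40147772,  0.93961986],
       [ 0.49257155,  0.46782866, -0.73383214, -0.70142854],
       [ 0.02223365,  0.83618158,  0.54800185,  0.66474926],
       [ 0.        ,  0.        ,  0.        ,  1.        ]])}
top {'color': 0, 'mtx': array([[382.14221887,   0.        , 253.12107469],
       [  0.        , 382.14221887, 193.04286721],
       [  0.        ,   0.        ,   1.        ]]), 'T': array([[-0.01361186,  0.98698924, -0.16020908,  0.3810503 ],
       [-0.99982643, -0.01547332, -0.01037707,  0.04806709],
       [-0.01272102,  0.16004003,  0.98702855,  0.98401347],
       [ 0.        ,  0.        ,  0.        ,  1.        ]])}
```

View pics/scene0.png

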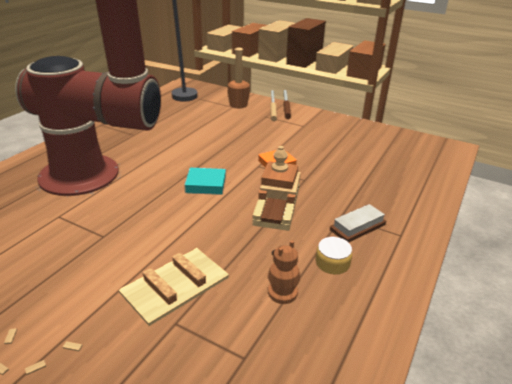

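View pics/top0.png

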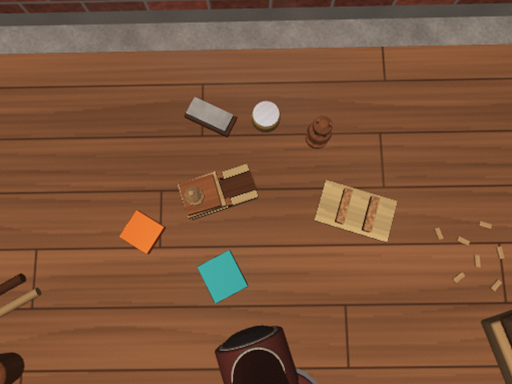

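The scene view shows the rack at about (277,195), with the dark panel end at (275,208). The cradle is at (175,283), the owl at (285,272), the wax tin at (334,255) and the stone at (360,222). The turquoise block at (206,181) and the orange block at (278,159) are the look-alikes. In the top view the rack is at (218,191) with its mouth to the right, and the cradle is at (356,211). I'll enlarge both.

```bash
python3 - <<'E'
import cv2
a=cv2.imread("pics/top0.png");b=cv2.imread("pics/scene0.png")
def c(im,x,y,w,h,s,n): cv2.imwrite(n,cv2.resize(im[y:y+h,x:x+w],None,fx=s,fy=s,interpolation=cv2.INTER_CUBIC))
c(a,170,155,100,75,8,"pics/tr.png");c(a,306,170,100,75,8,"pics/tc.png");c(b,230,140,100,100,6,"pics/sr.png");c(b,112,240,130,90,6,"pics/sc.png")
E
```

```text
(no output)
```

View pics/tr.png

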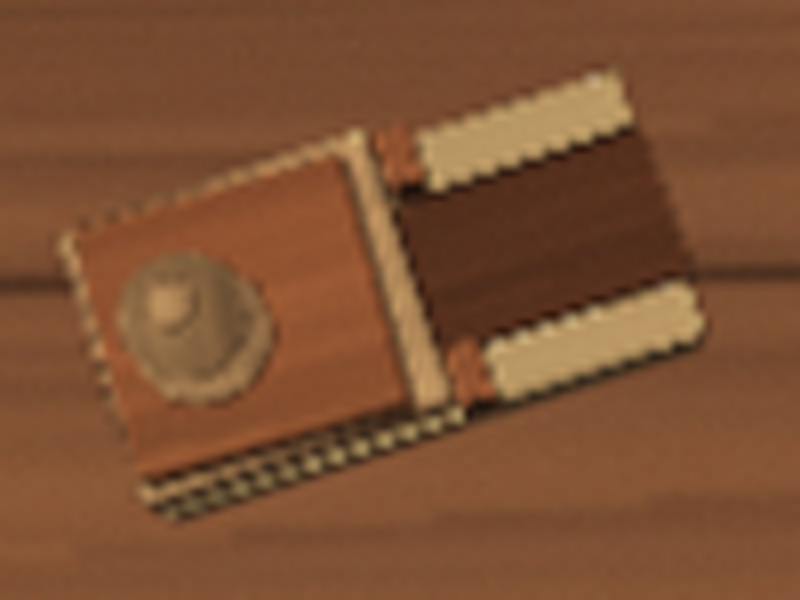

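View pics/tc.png

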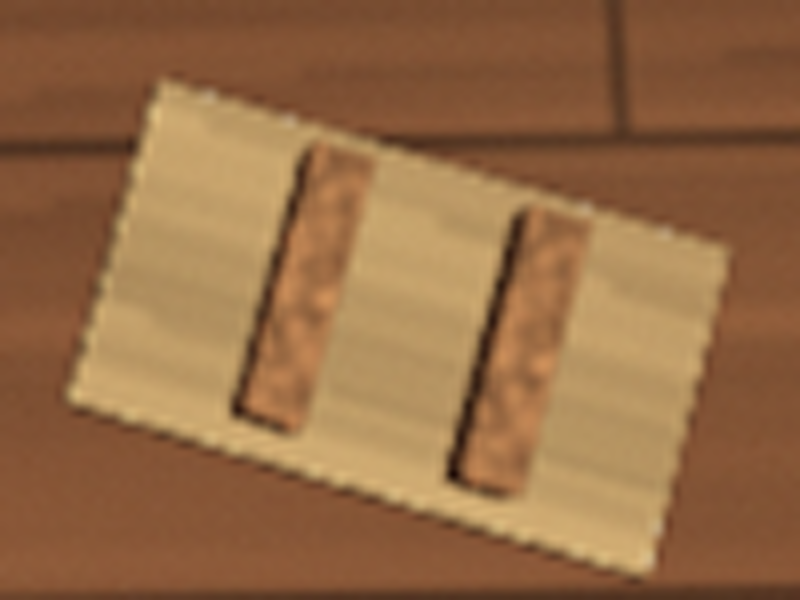

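View pics/sr.png

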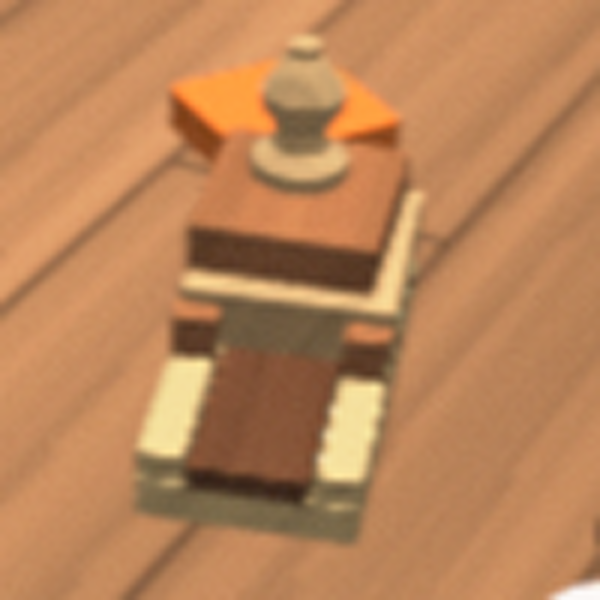

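View pics/sc.png

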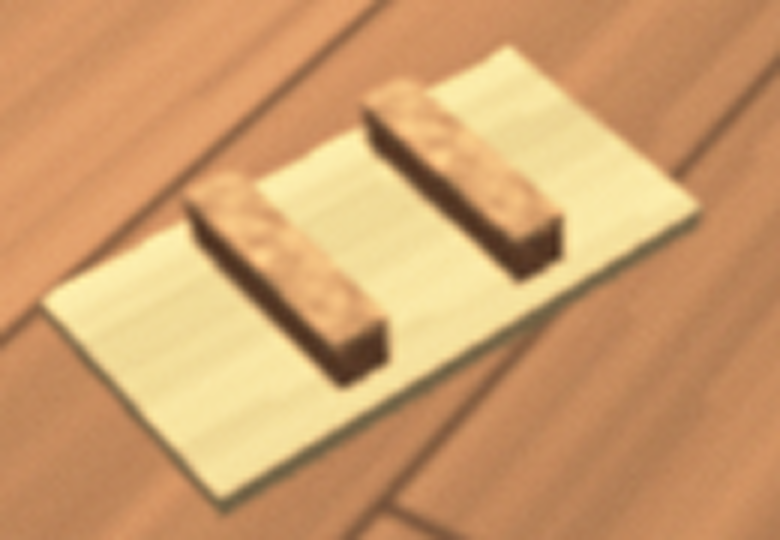

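```bash
cat > h.py <<'E'
import numpy as np,pickle
from scipy.optimize import least_squares
def proj(d,P):
    P=np.atleast_2d(P);T=d["T"];c=(P-T[:3,3])@T[:3,:3]
    p=np.c_[c[:,0],-c[:,1],-c[:,2]]@d["mtx"].T
    return p[:,:2]/p[:,2:]
def unproj(d,uv,z):
    r=np.linalg.inv(d["mtx"])@np.r_[uv,1];r=d["T"][:3,:3]@(r*[1,-1,-1]);o=d["T"][:3,3]
    return o+r*(z-o[2])/r[2]
def full(cr,x0,y0,s): return [x0+(cr[0]+.5)/s-.5,y0+(cr[1]+.5)/s-.5]
def fit(obs,p0,free=True):
    # obs: (cam dict,[x,y,z world-height],[u,v])
    def f(p):
        c,s=np.cos(p[2]),np.sin(p[2]);r=[]
        for d,P,uv in obs:
            r+=list(proj(d,[p[0]+c*P[0]-s*P[1],p[1]+s*P[0]+c*P[1],P[2]])[0]-uv)
        return np.array(r)
    s=least_squares(f,p0,loss="soft_l1");return s.x,f(s.x).reshape(-1,2)
E
python3 - <<'E'
from h import *
S=pickle.load(open("scene0.pkl","rb"));T=pickle.load(open("top0.pkl","rb"))
z=.032
rp=[(0,-.045),(0,-.0265),(.068,-.045),(.068,-.0265),(0,.0265),(0,.045),(.068,.0265),(.068,.045)]
t=[(617,70),(633,127),(418,135),(432,190),(690,282),(705,328),(487,345),(500,400)]
s=[(365,482),(315,478),(383,382),(335,380),(188,460),(137,458),(210,357),(165,357)]
oT=[(T,[*a,z],full(b,170,155,8)) for a,b in zip(rp,t)];oS=[(S,[*a,z],full(b,230,140,6)) for a,b in zip(rp,s)]
for n,o in(("top",oT),("sc",oS),("both",oT+oS)):
    x,r=fit(o,[.45,0.05,1.9]);print("rack",n,x.round(4),np.abs(r).max().round(2),r.std().round(2))
print("rack len check")
cp=[(-.095,-.055),(.095,-.055),(.095,.055),(-.095,.055)]
# x axis to image right in top => world -y ; y axis = up in image
t=[(70,403),(652,577),(732,243),(160,80)]
s=[(508,45),(42,300),(222,500),(698,207)]
s=[s[0],s[1],s[2],s[3]]
oT=[(T,[*a,.01],full(b,306,170,8)) for a,b in zip(cp,t)];oS=[(S,[*a,.01],full(b,112,240,6)) for a,b in zip(cp,s)]
for n,o in(("top",oT),("sc",oS),("both",oT+oS)):
    x,r=fit(o,[.4,-.2,-1.8]);print("cradle",n,x.round(4),np.abs(r).max().round(2),r.std().round(2))
for n,uv,d,zz in (("stone",(211,115),T,.034),("wax",(266,114),T,.045),("owlbase",(318,138),T,.0),("turq",(222,276),T,.028),("orange",(142,232),T,.024)):
    print(n,unproj(d,uv,zz).round(3))
E
```

```text
rack top [0.5701 0.0597 1.8772] 0.69 0.31
rack sc [0.5722 0.0591 1.917 ] 1.01 0.41
rack both [0.5709 0.0596 1.8941] 1.1 0.45
rack len check
cradle top [ 0.491  -0.2035 -1.8757] 0.19 0.14
cradle sc [ 0.492  -0.2037 -1.8763] 0.7 0.35
cradle both [ 0.4915 -0.2035 -1.8758] 0.62 0.27
stone [0.743 0.165 0.034]
wax [0.739 0.022 0.045]
owlbase [ 0.687 -0.117  0.   ]
turq [0.331 0.137 0.028]
orange [0.442 0.339 0.024]
```

```bash
python3 - <<'E'
from h import *
import cv2
S=pickle.load(open("scene0.pkl","rb"));T=pickle.load(open("top0.pkl","rb"))
def draw(d,x0,y0,w,h,s,rk,name):
    im=cv2.resize(d["color"][y0:y0+h,x0:x0+w,::-1],None,fx=s,fy=s,interpolation=cv2.INTER_CUBIC)
    def poly(pts,col,p=rk):
        c,sn=np.cos(p[2]),np.sin(p[2]);P=[[p[0]+c*a-sn*b,p[1]+sn*a+c*b,z] for a,b,z in pts]
        uv=(proj(d,P)-[x0,y0]+.5)*s-.5
        cv2.polylines(im,[np.round(uv).astype(int)],True,col,1)
    R=lambda a,b,c,e,z:[(a,c,z),(b,c,z),(b,e,z),(a,e,z)]
    for g in(1,-1):
        poly(R(0,.068,g*.0265,g*.045,.032),(0,255,0));poly(R(.068,.08,g*.0265,g*.045,.052),(255,255,0))
    poly(R(0,.18,-.045,.045,.018),(0,0,255));poly(R(0,.08,-.025,.025,.03),(255,0,255));poly(R(0.082,.182,-.045,.045,.058),(255,0,0))
    cv2.imwrite(name,im)
for k,rk in enumerate([(.5705,.0594,1.878),(.571,.0596,1.893)]):
    draw(T,170,155,100,75,8,rk,f"pics/ot{k}.png");draw(S,230,140,100,100,6,rk,f"pics/os{k}.png")
a=cv2.imread("pics/ot0.png");b=cv2.imread("pics/ot1.png")
cv2.imwrite("pics/ot.png",cv2.resize(np.vstack([a,b]),(500,750))[:, :][:600*750//750]);
c=cv2.hconcat([cv2.resize(cv2.imread("pics/os0.png"),(400,400)),cv2.resize(cv2.imread("pics/os1.png"),(400,400))]);cv2.imwrite("pics/os.png",c)
E
```

```text
(no output)
```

View pics/ot0.png

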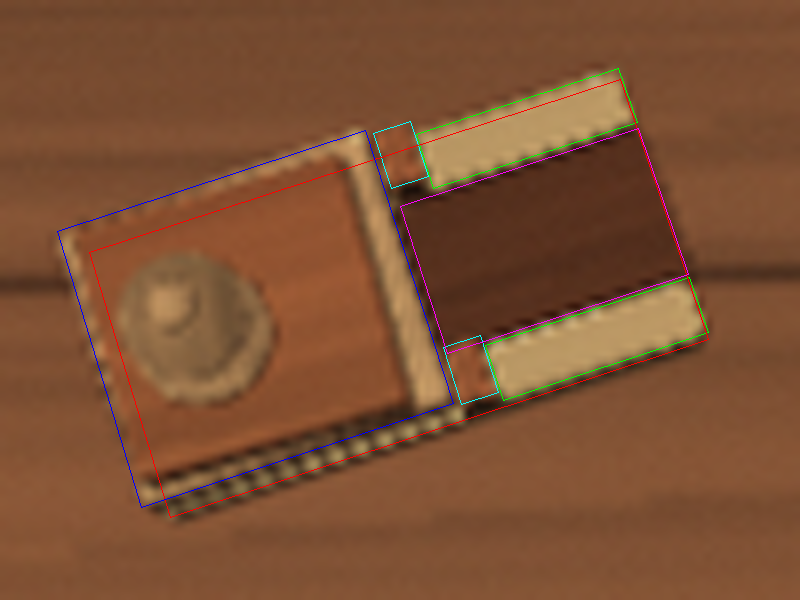

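View pics/ot1.png

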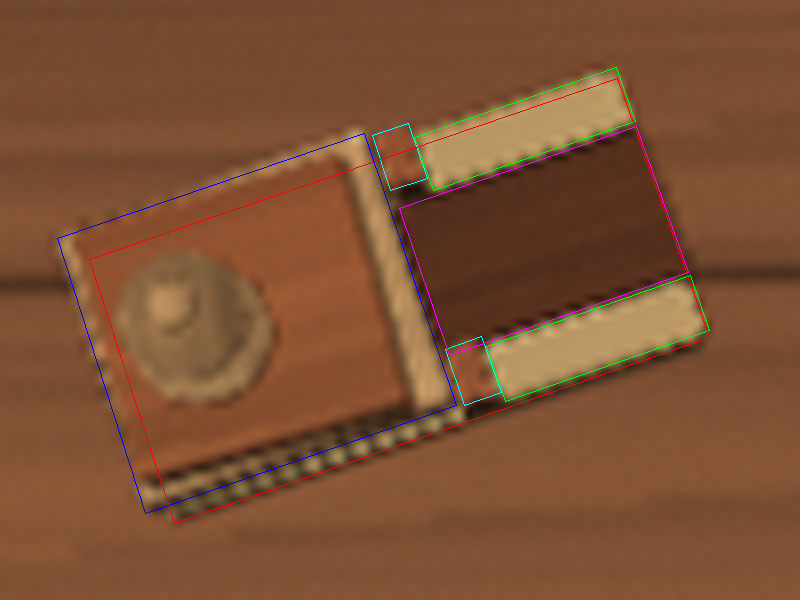

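View pics/os.png

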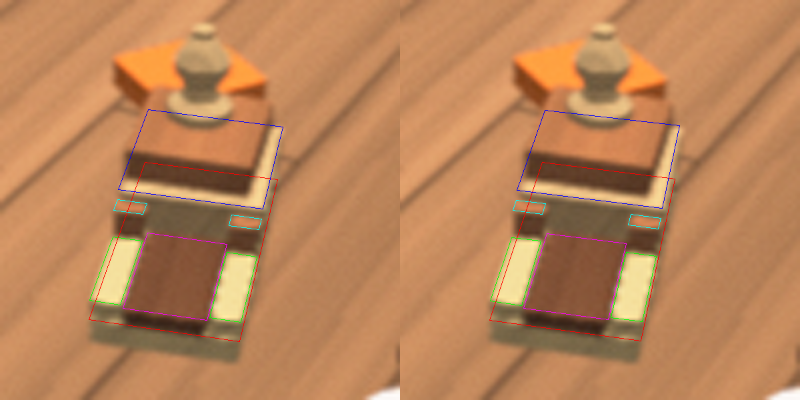

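```bash
cat >> h.py <<'E'
from scipy.spatial.transform import Rotation as Ro
RK=(.5705,.0594,1.879)
def rk(x,y=0,p=RK):
    c,s=np.cos(p[2]),np.sin(p[2]);return np.array([p[0]+c*x-s*y,p[1]+s*x+c*y])
def toRk(P,p=RK):
    c,s=np.cos(p[2]),np.sin(p[2]);d=np.array(P[:2])-p[:2];return np.array([c*d[0]+s*d[1],-s*d[0]+c*d[1]])
def down(yaw): # tool x at yaw, z down
    return Ro.from_matrix(np.array([[np.cos(yaw),np.sin(yaw),0],[np.sin(yaw),-np.cos(yaw),0],[0,0,-1]]))
def go(o,xyz,yaw):
    R=Ro.from_rotvec(o["tool_rot"]);d=R.inv().apply(np.array(xyz)-o["tool_pos"])*100
    r=(R.inv()*down(yaw)).as_rotvec(degrees=True)
    print("shift cm",d.round(2),"turn",r.round(2))
def st(o,):
    R=Ro.from_rotvec(o["tool_rot"]).as_matrix()
    print("t",round(o["t"],2),"rk xy mm",(toRk(o["tool_pos"])*1000).round(1),"z",(o["tool_pos"][2]*1000).round(1),"F",o["contact_force"].round(1),"yawerr",np.degrees(np.arctan2(R[1,0],R[0,0])-RK[2]).round(2),"zax",R[:,2].round(3),"open",round(o["opening"],4))
E
python3 - <<'E'
from h import *
from station import ctrl
o=ctrl.get_obs();st(o);go(o,[*rk(.05),.2],RK[2]);go(o,[*rk(.05),.045],RK[2])
S=pickle.load(open("scene0.pkl","rb"));print("owl",unproj(S,(283,289),0).round(3))
for p in [(.687,-.117),(.739,.022)]:print((toRk(p)*1000).round(0))
E
```

```text
t 0.1 rk xy mm [-504.2  493.3] z 230.2 F [-0.7  0.4  0.3] yawerr -83.72 zax [-0.001  0.002 -1.   ] open 0.0854
shift cm [ 55.09 -49.69   3.12] turn [-8.000e-02 -9.000e-02 -8.372e+01]
shift cm [ 55.09 -49.66  18.62] turn [-8.000e-02 -9.000e-02 -8.372e+01]
owl [ 0.685 -0.102  0.   ]
[-203.  -58.]
[ -87. -149.]
```

play_rows(
  motion=[
    [[1,55.09,-49.69,3.1,0,0,-83.7],[1,55.09,-49.69,3.1,0,0,-83.7],[1,55.09,-49.69,3.1,0,0,-83.7],[1,55.09,-49.69,3.1,0,0,-83.7],[1,55.09,-49.69,3.1,0,0,-83.7],[1,55.09,-49.69,3.1,0,0,-83.7],[1,55.09,-49.69,3.1,0,0,-83.7],[1,55.09,-49.69,3.1,0,0,-83.7],[1,55.09,-49.69,3.1,0,0,-83.7],[1,55.09,-49.69,3.1,0,0,-83.7],[1,55.09,-49.69,3.1,0,0,-83.7],[1,55.09,-49.69,3.1,0,0,-83.7],[1,55.09,-49.69,3.1,0,0,-83.7],[1,55.09,-49.69,3.1,0,0,-83.7],[1,55.09,-49.69,3.1,0,0,-83.7],[1,55.09,-49.69,3.1,0,0,-83.7],[1,55.09,-49.69,3.1,0,0,-83.7]],
  ],
  newtons=60,
)

```text
t: 2.22
tool_pos: [0.5552, 0.1063, 0.2004]
tool_rot: [-1.855, -2.534, -0.002]
contact_force: [-0.1, 0.4, 0.3]
opening: 0.0001
```

```bash
python3 - <<'E'
from h import *
from station import ctrl
o=ctrl.get_obs();st(o);print(o["q"].round(2));go(o,[*rk(.05),.06],RK[2]);go(o,[*rk(.05),.034],RK[2])
E
```

```text
t 2.23 rk xy mm [49.3  0.3] z 200.4 F [-0.1  0.4  0.3] yawerr -0.09 zax [-0.     0.002 -1.   ] open 0.0001
[ 0.06 -0.07  1.79  0.    1.42 -0.25]
shift cm [ 0.04  0.03 14.04] turn [ 0.02 -0.1  -0.09]
shift cm [ 0.04  0.03 16.64] turn [ 0.02 -0.1  -0.09]
```

play_rows(
  motion=[
    [[1,0,0.03,5,0,0,0],[1,0,0.03,10,0,0,0],[1,0,0.03,13,0,0,0],[1,0,0.03,15,0,0,0],[1,0,0.03,16,0,0,0],[1,0,0.03,16.4,0,0,0],[1,0,0.03,16.4,0,0,0]],
  ],
)

```text
t: 3.1
tool_pos: [0.5563, 0.1067, 0.0374]
tool_rot: [1.856, 2.534, 0.004]
contact_force: [0.8, -0.2, 0.2]
opening: -0.0001
```

```bash
cat > look.py <<'E'
import sys,cv2,pickle
from h import *
from station import ctrl
n,cam,x,y,w,h,s=sys.argv[1],sys.argv[2],*map(int,sys.argv[3:8])
d=ctrl.get_image(cam);pickle.dump(d,open(n+".pkl","wb"))
cv2.imwrite(f"pics/{n}.png",cv2.resize(d["color"][y:y+h,x:x+w,::-1],None,fx=s,fy=s,interpolation=cv2.INTER_CUBIC))
st(ctrl.get_obs())
E
python3 look.py a1 scene 220 100 120 120 5
```

```text
t 3.15 rk xy mm [49.4 -1. ] z 37.6 F [-1.  -0.1 -0.2] yawerr -0.09 zax [ 0.002  0.002 -1.   ] open -0.0
```

View pics/a1.png

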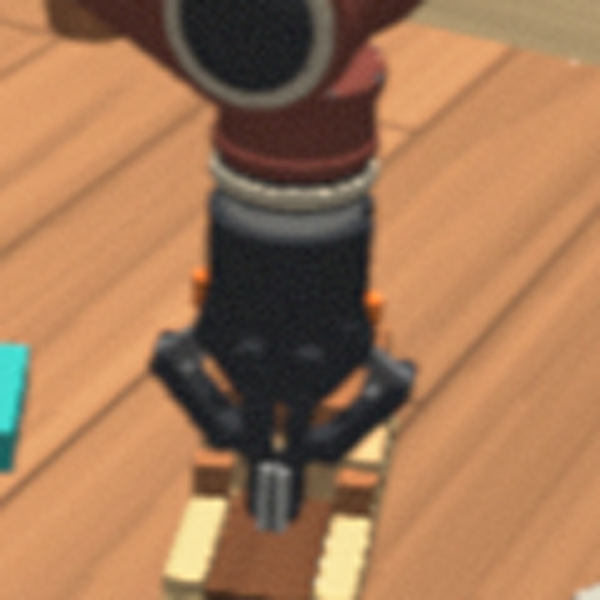

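The closed tips are over the panel between the cheeks, at crop (275,525). I'll lower them gently.

play_rows(
  motion=[
    [[1,0,-0.1,0.3,0,0,0],[1,0,-0.1,0.5,0,0,0],[1,0,-0.1,0.65,0,0,0],[1,0,-0.1,0.7,0,0,0],[1,0,-0.1,0.75,0,0,0]],
  ],
)

```text
t: 3.78
tool_pos: [0.5555, 0.1065, 0.0301]
tool_rot: [1.856, 2.534, 0.004]
contact_force: [0.1, -0.3, 2.2]
opening: -0.0003
```

play_rows(
  motion=[
    [[1,0,0,0.05,0,0,0],[1,0,0,0.1,0,0,0]],
  ],
)

```text
t: 4.03
tool_pos: [0.5561, 0.1065, 0.03]
tool_rot: [1.856, 2.534, 0.005]
contact_force: [-2.6, 0.4, 6.7]
opening: -0.0002
```

play_rows(
  motion=[
    [[1,0,0,0.13,0,0,0],[1,0,0,0.16,0,0,0],[1,0,0,0.16,0,0,0]],
  ],
)

```text
t: 4.4
tool_pos: [0.5568, 0.1066, 0.03]
tool_rot: [1.855, 2.533, 0.006]
contact_force: [-2.9, 0.5, 8.6]
opening: 0.0
```

play_rows(
  motion=[
    [[1,0,-0.1,0.2,0,0,0],[1,-0.3,-0.1,0.22,0,0,0],[1,-0.6,-0.1,0.22,0,0,0],[1,-0.9,-0.1,0.22,0,0,0],[1,-1.2,-0.1,0.22,0,0,0]],
  ],
)

```text
t: 5.03
tool_pos: [0.5607, 0.0959, 0.03]
tool_rot: [1.855, 2.533, 0.011]
contact_force: [-3.0, 3.9, 10.4]
opening: -0.0001
```

```bash
python3 look.py a2 scene 230 140 100 100 6
```

```text
t 5.08 rk xy mm [37.4 -1.8] z 30.0 F [-2.7  2.4  9.4] yawerr -0.1 zax [ 0.006  0.004 -1.   ] open 0.0001
```

View pics/a2.png

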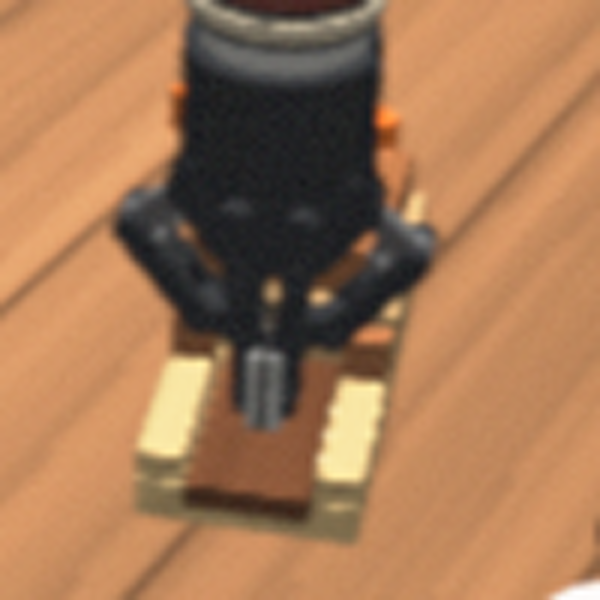

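play_rows(
  motion=[
    [[1,0,-0.1,0.26,0,0,0],[1,0,-0.1,0.28,0,0,0],[1,-0.3,-0.1,0.28,0,0,0],[1,-0.6,-0.1,0.28,0,0,0],[1,-0.9,-0.1,0.28,0,0,0],[1,-1.2,-0.1,0.28,0,0,0]],
  ],
)

```text
t: 5.82
tool_pos: [0.565, 0.085, 0.03]
tool_rot: [1.855, 2.532, 0.016]
contact_force: [-3.9, 4.4, 13.1]
opening: -0.0003
```

```bash
python3 look.py a3 scene 230 140 100 100 6
```

```text
t 5.88 rk xy mm [25.7 -2.6] z 30.0 F [-4.6  2.6 13.4] yawerr -0.11 zax [ 0.009  0.006 -1.   ] open 0.0002
```

View pics/a3.png

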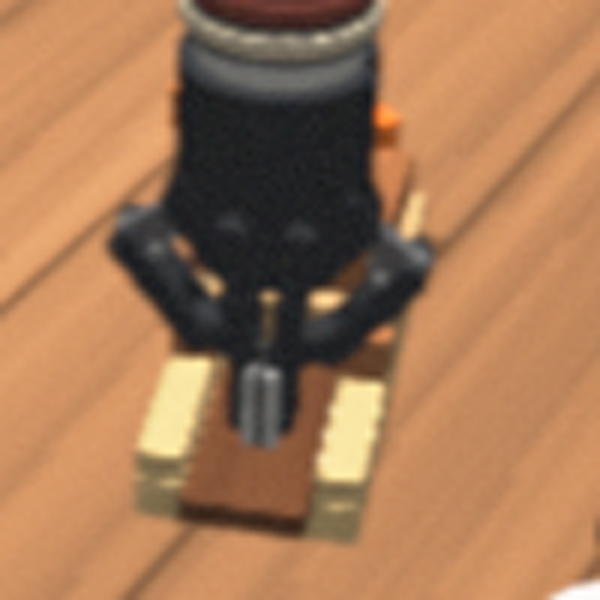

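play_rows(
  motion=[
    [[1,0,-0.1,0.28,0,0,0],[1,-0.3,-0.15,0.29,0,0,0],[1,-0.6,-0.15,0.29,0,0,0],[1,-0.9,-0.15,0.29,0,0,0],[1,-1.2,-0.15,0.29,0,0,0],[1,-1.5,-0.15,0.29,0,0,0],[1,-1.8,-0.15,0.29,0,0,0]],
  ],
)

```text
t: 6.75
tool_pos: [0.5708, 0.0682, 0.03]
tool_rot: [1.854, 2.531, 0.021]
contact_force: [-4.1, 3.7, 13.9]
opening: -0.0002
```

```bash
python3 look.py a4 scene 230 140 100 100 6
```

```text
t 6.8 rk xy mm [ 7.9 -3. ] z 30.0 F [-4.   3.5 12.7] yawerr -0.13 zax [ 0.012  0.008 -1.   ] open 0.0003
```

View pics/a4.png

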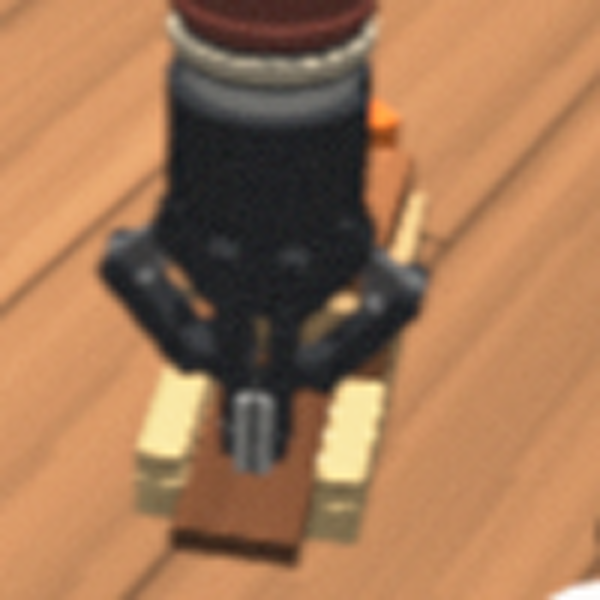

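```bash
python3 - <<'E'
from h import *
from station import ctrl
d=pickle.load(open("a4.pkl","rb"))
for c in [(172,542),(297,556)]: print((toRk(unproj(d,full(c,230,140,6),.03))*1000).round(1))
o=ctrl.get_obs();st(o);go(o,[*rk(.05),.036],RK[2]);go(o,[*rk(.008),.036],RK[2])
E
```

```text
[-50.4  19.6]
[-47.8 -27.5]
t 6.8 rk xy mm [ 7.9 -3. ] z 30.0 F [-4.   3.5 12.7] yawerr -0.13 zax [ 0.012  0.008 -1.   ] open 0.0003
shift cm [ 4.22 -0.3  -0.58] turn [ 0.78 -0.22 -0.13]
shift cm [ 0.02 -0.29 -0.6 ] turn [ 0.78 -0.22 -0.13]
```

play_rows(
  motion=[
    [[1,0,-0.1,-0.5,0,0,0],[1,0,-0.3,-1.0,0.8,-0.2,-0.1],[1,2.5,-0.3,-1.0,0.8,-0.2,-0.1],[1,4.0,-0.3,-1.0,0.8,-0.2,-0.1],[1,4.2,-0.3,-0.6,0.8,-0.2,-0.1],[1,4.2,-0.3,-0.3,0.8,-0.2,-0.1],[1,4.2,-0.3,-0.3,0.8,-0.2,-0.1]],
  ],
)

```text
t: 7.68
tool_pos: [0.5552, 0.1064, 0.0325]
tool_rot: [-1.855, -2.534, 0.002]
contact_force: [-0.4, -0.0, 0.6]
opening: -0.0001
```

```bash
python3 look.py a5 top 170 155 100 75 8;python3 look.py a6 scene 230 140 100 100 6
```

```text
t 7.72 rk xy mm [49.4  0.1] z 32.8 F [-1.  -0.7  0.2] yawerr -0.06 zax [-0.001  0.    -1.   ] open 0.0002
t 7.78 rk xy mm [49.4 -0. ] z 33.0 F [-1.   0.1  0.7] yawerr -0.06 zax [-0.001  0.    -1.   ] open -0.0001
```

View pics/a5.png

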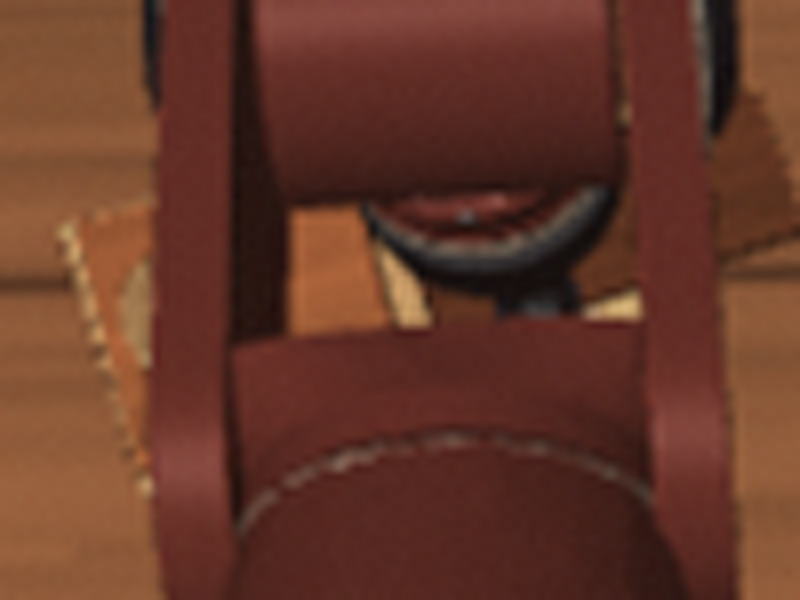

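View pics/a6.png

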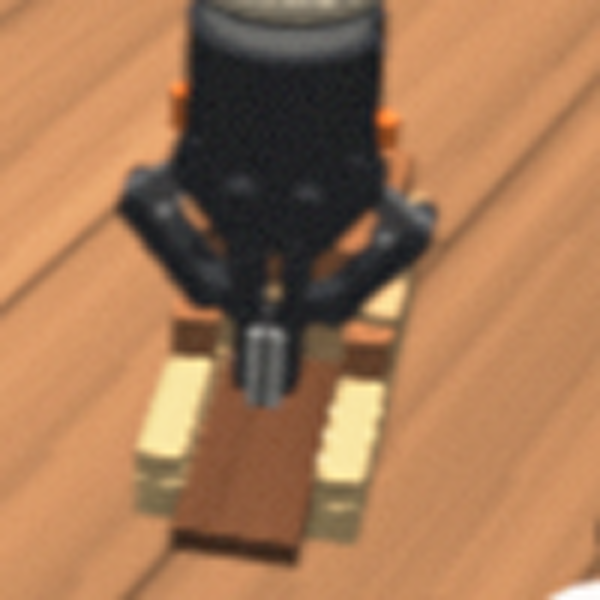

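play_rows(
  motion=[
    [[1,0,0,0.25,0,0,0],[1,0,-0.05,0.4,0,0,0],[1,0,-0.1,0.5,0,0,0],[1,0,-0.1,0.55,0,0,0],[1,0,-0.1,0.58,0,0,0],[1,-0.3,-0.1,0.58,0,0,0],[1,-0.6,-0.1,0.58,0,0,0],[1,-0.9,-0.1,0.58,0,0,0],[1,-1.2,-0.1,0.58,0,0,0],[1,-1.5,-0.1,0.58,0,0,0]],
  ],
)

```text
t: 9.02
tool_pos: [0.5604, 0.0929, 0.03]
tool_rot: [-1.855, -2.535, -0.004]
contact_force: [-5.2, 2.0, 14.2]
opening: -0.0002
```

play_rows(
  motion=[
    [[1,-0.2,-0.1,0.28,0,0,0],[1,-0.5,-0.15,0.28,0,0,0],[1,-0.8,-0.15,0.28,0,0,0],[1,-1.1,-0.15,0.28,0,0,0],[1,-1.1,-0.15,0.1,0,0,0],[1,-1.1,-0.15,-1.0,0,0,0],[1,-1.1,-0.15,-3.0,0,0,0]],
  ],
)

```text
t: 9.9
tool_pos: [0.5612, 0.0818, 0.0597]
tool_rot: [-1.854, -2.533, -0.001]
contact_force: [0.1, 0.3, 0.5]
opening: 0.0002
```

```bash
python3 look.py b1 top 190 140 100 75 8;python3 look.py b2 scene 230 140 100 100 6
```

```text
t 9.95 rk xy mm [23.4 -0.6] z 63.8 F [2.8 0.7 1.9] yawerr -0.07 zax [ 0.005  0.002 -1.   ] open 0.0
t 10.0 rk xy mm [23.2 -1.1] z 63.5 F [0.2 0.3 0.4] yawerr -0.07 zax [ 0.007  0.002 -1.   ] open 0.0002
```

View pics/b1.png

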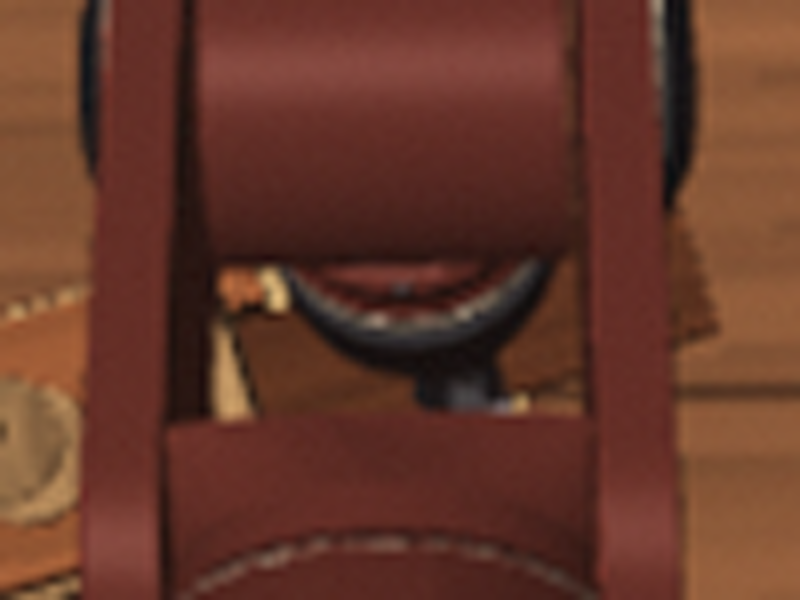

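View pics/b2.png

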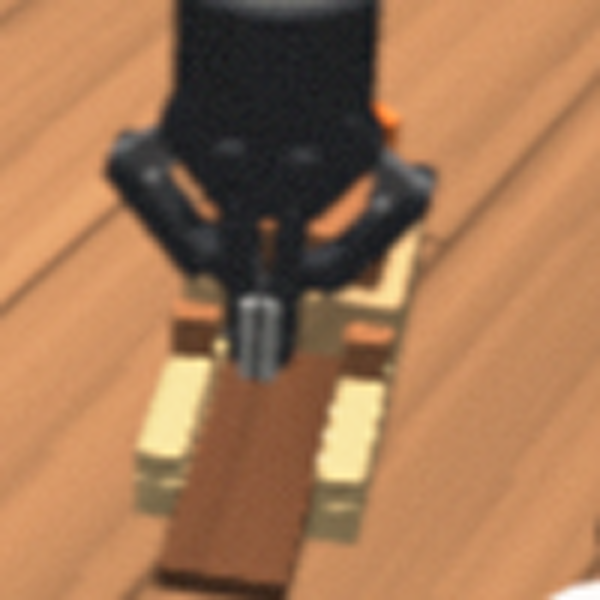

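```bash
python3 - <<'E'
from h import *
from station import ctrl
T=pickle.load(open("b1.pkl","rb"));S=pickle.load(open("b2.pkl","rb"))
print((toRk(unproj(T,full((718,328),190,140,8),.03))*1000).round(1),(toRk(unproj(T,full((690,275),170,155,8),.03))*1000).round(1))
for c in [(160,574),(285,588),(188,472),(305,485)]: print((toRk(unproj(S,full(c,230,140,6),.03))*1000).round(1))
o=ctrl.get_obs();st(o);go(o,[*rk(-.032),.065],RK[2]);go(o,[*rk(-.032),.006],RK[2])
E
```

```text
[-64.   24.1] [-0.5 25.5]
[-70.   20.2]
[-67.3 -26.2]
[-6.2 22.2]
[ -3.8 -23.6]
t 10.0 rk xy mm [23.2 -1.1] z 63.5 F [0.2 0.3 0.4] yawerr -0.07 zax [ 0.007  0.002 -1.   ] open 0.0002
shift cm [-5.52 -0.1  -0.16] turn [ 0.41 -0.01 -0.07]
shift cm [-5.52 -0.14  5.74] turn [ 0.41 -0.01 -0.07]
```

play_rows(
  motion=[
    [[-1,-3,-0.1,-0.2,0.4,0,-0.1],[-1,-5.9,-0.1,-0.2,0.4,0,-0.1],[-1,-5.9,-0.1,-0.2,0.4,0,-0.1],[-1,-5.9,-0.1,-0.2,0.4,0,-0.1],[-1,-5.9,-0.1,2,0.4,0,-0.1],[-1,-5.9,-0.12,4,0.4,0,-0.1],[-1,-5.9,-0.14,5.2,0.4,0,-0.1],[-1,-5.9,-0.14,5.6,0.4,0,-0.1],[-1,-5.9,-0.14,5.6,0.4,0,-0.1]],
  ],
)

```text
t: 11.12
tool_pos: [0.5814, 0.0254, 0.0073]
tool_rot: [-1.853, -2.537, -0.0]
contact_force: [-1.4, -0.0, 0.8]
opening: 0.0852
```

```bash
python3 look.py b3 scene 210 130 130 130 4;python3 look.py b4 top 190 140 100 75 8
```

```text
t 11.18 rk xy mm [-35.9  -0.5] z 7.9 F [0.5 0.  0.4] yawerr 0.03 zax [ 0.001  0.    -1.   ] open 0.0852
t 11.22 rk xy mm [-36.   -0.7] z 8.1 F [-0.4  0.7 -0.1] yawerr 0.03 zax [ 0.001  0.    -1.   ] open 0.0854
```

View pics/b3.png

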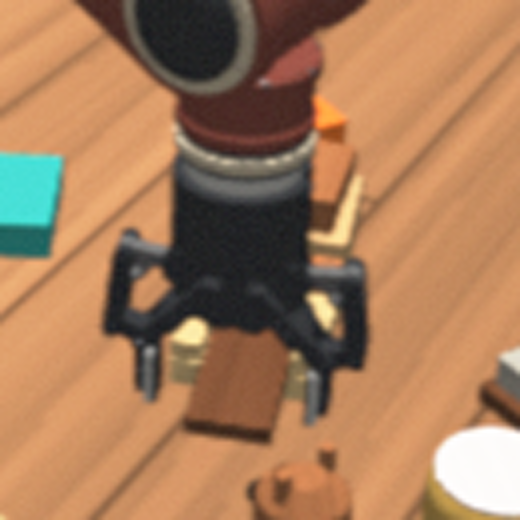

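View pics/b4.png

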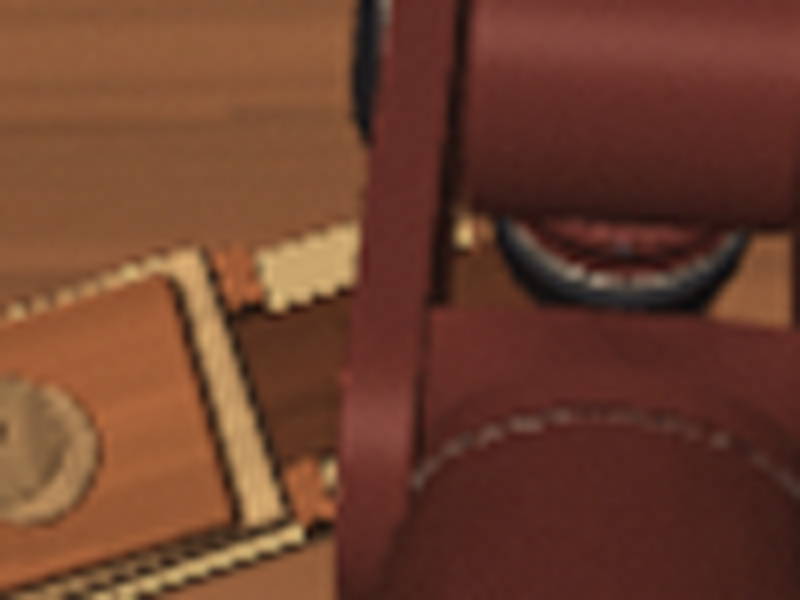

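play_rows(
  motion=[
    [[1,0,0,0.15,0,0,0],[1,0,0,0.15,0,0,0],[1,0,0,0.15,0,0,0],[1,0,0,0.15,0,0,0],[1,0,0,0.15,0,0,0],[1,0,0,0.15,0,0,0]],
  ],
  newtons=50,
)

```text
t: 11.98
tool_pos: [0.5826, 0.0252, 0.0073]
tool_rot: [1.852, 2.535, 0.002]
contact_force: [-0.8, -0.1, 6.1]
opening: 0.0491
```

```bash
python3 look.py b5 scene 210 130 130 130 4
```

```text
t 12.03 rk xy mm [-36.2  -1.2] z 7.3 F [-0.9 -0.1  4.6] yawerr 0.03 zax [ 0.002 -0.    -1.   ] open 0.0489
```

View pics/b5.png

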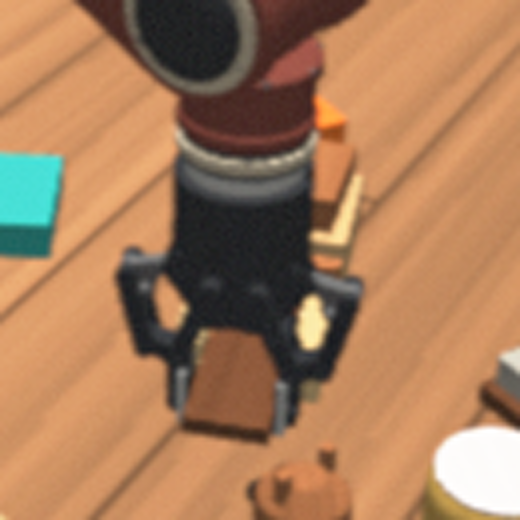

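play_rows(
  motion=[
    [[1,-0.3,0,0,0,0,0],[1,-0.7,0,0,0,0,0],[1,-1.2,0,0,0,0,0],[1,-1.7,0,0,0,0,0],[1,-2.2,0,0,0,0,0]],
  ],
)

```text
t: 12.65
tool_pos: [0.5893, 0.0039, 0.0072]
tool_rot: [1.853, 2.535, 0.002]
contact_force: [-0.6, 1.2, 2.9]
opening: 0.0493
```

```bash
python3 look.py b6 scene 210 130 130 130 4
```

```text
t 12.7 rk xy mm [-59.2  -1.1] z 7.2 F [ 0.4 -0.6  2.8] yawerr 0.01 zax [ 0.003 -0.001 -1.   ] open 0.0491
```

View pics/b6.png

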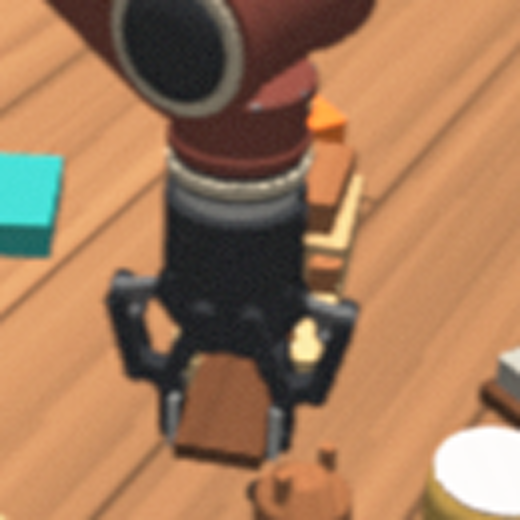

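play_rows(
  motion=[
    [[1,-0.3,0,0,0,0,0],[1,-0.7,0,0,0,0,0],[1,-1.1,0,0,0,0,0],[1,-1.5,0,0,0,0,0],[1,-2.0,0,0,0,0,0],[1,-2.5,0,0,0,0,0],[1,-3.0,0,0,0,0,0],[1,-3.5,0,0,0,0,0],[1,-4.0,0,0,0,0,0],[1,-4.5,0,0,0,0,0],[1,-4.5,0,0,0,0,0]],
  ],
)

```text
t: 14.08
tool_pos: [0.6033, -0.04, 0.0073]
tool_rot: [1.853, 2.534, 0.001]
contact_force: [-0.1, -0.0, -0.3]
opening: 0.0489
```

```bash
python3 look.py b7 scene 210 130 130 130 4;python3 look.py b8 top 170 120 150 110 5
```

```text
t 14.12 rk xy mm [-104.5   -1.1] z 7.3 F [-0.1 -0.7  0.1] yawerr -0.01 zax [ 0.003 -0.001 -1.   ] open 0.0489
t 14.18 rk xy mm [-104.3   -1. ] z 7.2 F [-0.1 -0.5 -0.1] yawerr -0.0 zax [ 0.002 -0.001 -1.   ] open 0.049
```

View pics/b7.png

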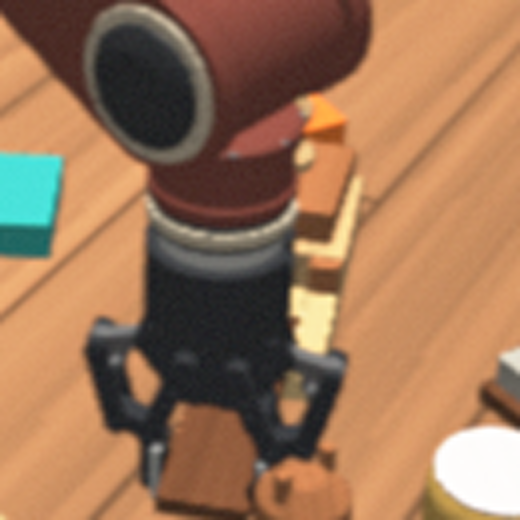

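View pics/b8.png

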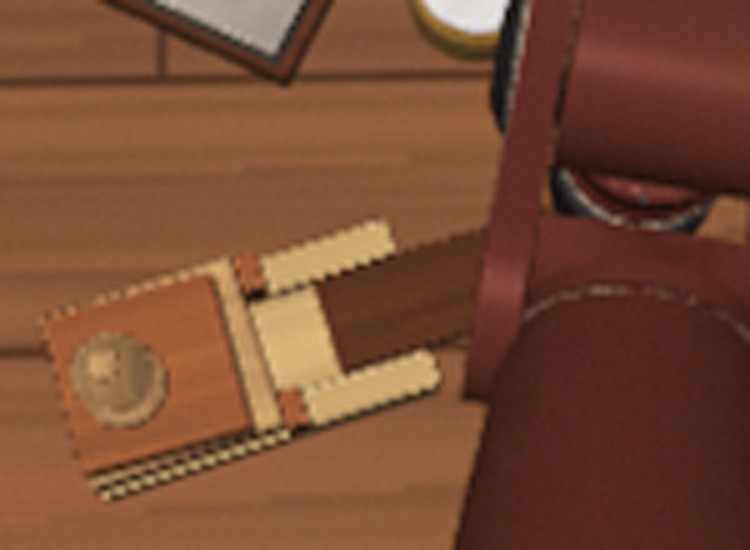

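play_rows(
  motion=[
    [[1,0,0,-0.4,0,0,0],[1,0,0,-1.0,0,0,0],[1,0,0,-2.0,0,0,0],[1,0,0,-3.5,0,0,0],[1,0,0,-5.5,0,0,0],[1,0,0,-7,0,0,0],[1,0,0,-7,0,0,0]],
  ],
)

```text
t: 15.05
tool_pos: [0.6045, -0.0399, 0.0799]
tool_rot: [1.85, 2.531, 0.004]
contact_force: [0.1, 0.4, -1.5]
opening: 0.0489
```

```bash
python3 look.py c1 scene 150 80 200 200 3;python3 look.py c2 top 170 120 150 110 5
python3 - <<'E'
from h import *
from station import ctrl
o=ctrl.get_obs();C=(.4912,-.2035,-1.876+np.pi)
for z in (.12,.06,.024):go(o,[*rk(-.062,-.001,C),z],C[2]);
print(rk(-.062,0,C))
E
```

```text
t 15.1 rk xy mm [-104.5   -1.4] z 78.4 F [ 0.3  0.5 -0.6] yawerr 0.0 zax [ 0.004 -0.001 -1.   ] open 0.0487
t 15.15 rk xy mm [-104.2   -0.8] z 77.3 F [-0.2 -0.2 -0. ] yawerr 0.0 zax [ 0.002 -0.001 -1.   ] open 0.0486
shift cm [-17.36 -19.09  -4.29] turn [ 0.14  0.04 35.15]
shift cm [-17.36 -19.1    1.71] turn [ 0.14  0.04 35.15]
shift cm [-17.35 -19.11   5.31] turn [ 0.14  0.04 35.15]
[ 0.47256978 -0.26263472]
```

View pics/c1.png

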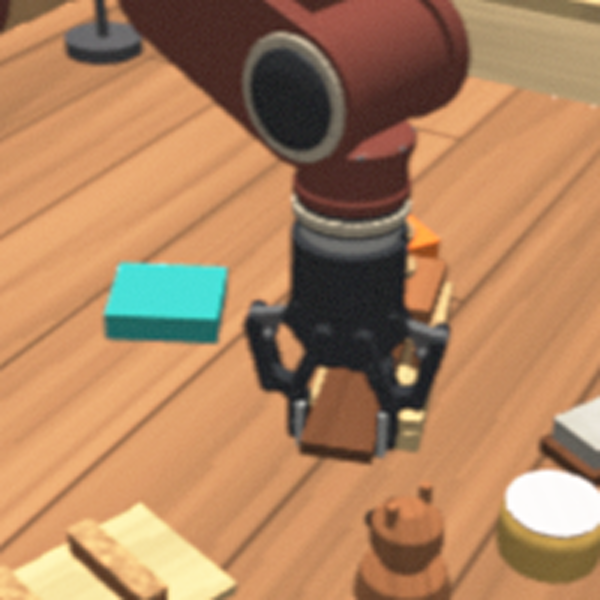

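View pics/c2.png

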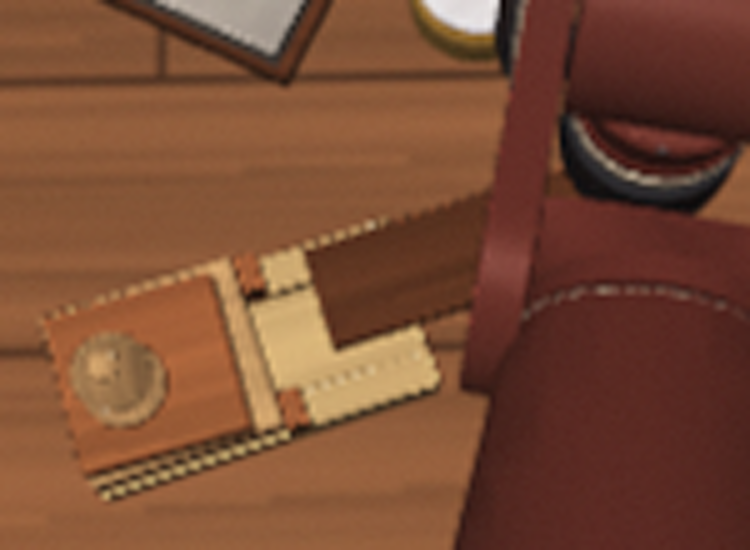

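play_rows(
  motion=[
    [[1,0,-3,-4.3,0,0,0],[1,-1.5,-6,-4.3,0,0,3],[1,-4,-9,-4.3,0,0,8],[1,-7,-12,-4.3,0,0,14],[1,-10,-15,-4.3,0,0,20],[1,-13,-17.5,-4.3,0,0,26],[1,-16,-19,-4.3,0,0,32],[1,-17.36,-19.1,-4.3,0.1,0,35.15],[1,-17.36,-19.1,-4.3,0.1,0,35.15],[1,-17.36,-19.1,-2,0.1,0,35.15],[1,-17.36,-19.1,-0.5,0.1,0,35.15],[1,-17.36,-19.1,1.5,0.1,0,35.15],[1,-17.36,-19.1,2.7,0.1,0,35.15],[1,-17.36,-19.1,2.7,0.1,0,35.15]],
  ],
)

```text
t: 16.9
tool_pos: [0.4728, -0.2622, 0.0486]
tool_rot: [-2.532, -1.857, 0.001]
contact_force: [-0.5, -0.5, -1.4]
opening: 0.0488
```

```bash
python3 look.py d1 scene 100 190 160 140 5;python3 look.py d2 top 290 150 130 110 6
python3 - <<'E'
from h import *
from station import ctrl
o=ctrl.get_obs();C=(.4912,-.2035,-1.876+np.pi)
go(o,[*rk(-.062,-.000,C),.03],C[2]);print(toRk(o["tool_pos"],C))
E
```

```text
t 16.95 rk xy mm [-277.6  190.2] z 49.7 F [ 0.1  0.4 -0.7] yawerr -35.14 zax [ 0. -0. -1.] open 0.0491
t 17.0 rk xy mm [-278.   189.9] z 50.4 F [-0.4 -0.5 -0.2] yawerr -35.14 zax [ 0.001 -0.001 -1.   ] open 0.049
shift cm [ 0.01 -0.14  2.04] turn [0.08 0.03 0.  ]
[-0.06209188 -0.0013664 ]
```

View pics/d1.png

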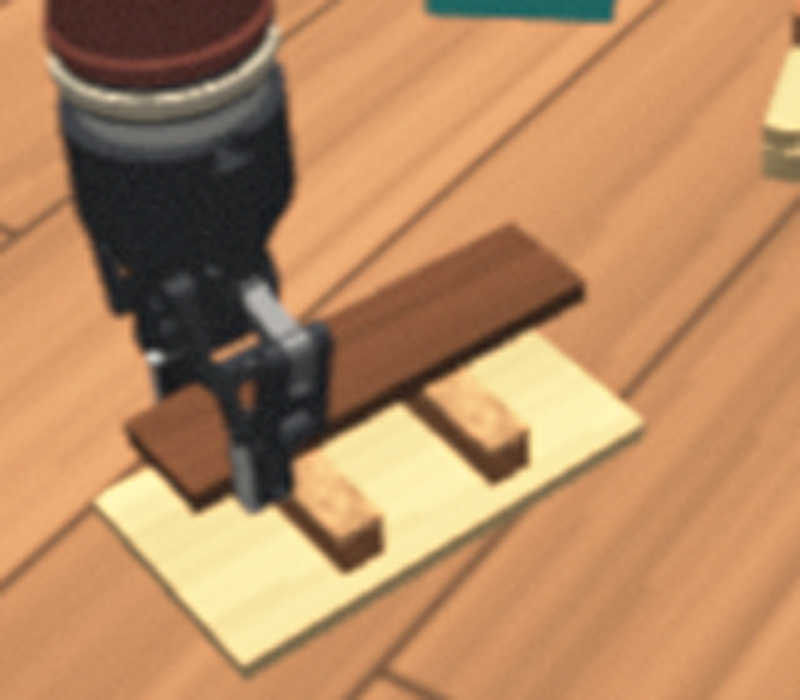

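View pics/d2.png

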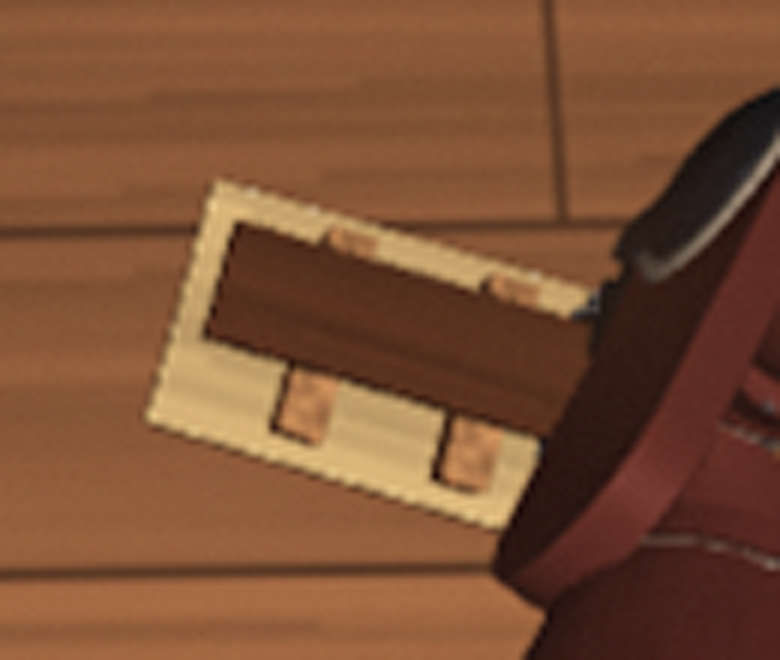

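```bash
python3 - <<'E'
from h import *
T=pickle.load(open("d2.pkl","rb"));S=pickle.load(open("d1.pkl","rb"));C=(.4912,-.2035,-1.876+np.pi)
for z in(.073,.065):
  print(z,"top tail",[(toRk(unproj(T,full(c,290,150,6),z),C)*1000).round(1) for c in((237,222),(205,338))])
  print("scene tail,front",[(toRk(unproj(S,full(c,100,190,5),z),C)*1000).round(1) for c in((583,288),(515,225),(200,505),(127,432))])
E
```

```text
0.073 top tail [array([ 89.1, -25. ]), array([89.2, 24.1])]
scene tail,front [array([ 83.1, -32.6]), array([87. , 16.7]), array([-91.6, -33.9]), array([-92.4,  15.5])]
0.065 top tail [array([ 88. , -26.8]), array([88.2, 22.7])]
scene tail,front [array([ 88.8, -25.3]), array([92.8, 24.8]), array([-88.3, -26.5]), array([-89. ,  23.5])]
```

play_rows(
  motion=[
    [[1,0.1,-0.1,1.0,0,0,0],[1,0.1,-0.1,1.8,0,0,0],[1,0.1,-0.1,2.3,0,0,0],[1,0.1,-0.1,2.6,0,0,0],[1,0.1,-0.1,2.7,0,0,0],[1,0.1,-0.1,2.7,0,0,0]],
  ],
)

```text
t: 17.75
tool_pos: [0.4734, -0.262, 0.0235]
tool_rot: [2.532, 1.857, 0.001]
contact_force: [0.3, 0.5, -1.1]
opening: 0.0488
```

```bash
python3 look.py e1 scene 100 190 160 140 5;python3 look.py e2 top 290 150 130 110 6
```

```text
t 17.8 rk xy mm [-276.8  190. ] z 23.7 F [ 0.2  0.5 -1.2] yawerr -35.14 zax [ 0.002 -0.001 -1.   ] open 0.0492
t 17.85 rk xy mm [-276.9  190. ] z 23.7 F [-1.8 -1.2 -0.3] yawerr -35.14 zax [ 0.002 -0.001 -1.   ] open 0.0488
```

View pics/e1.png

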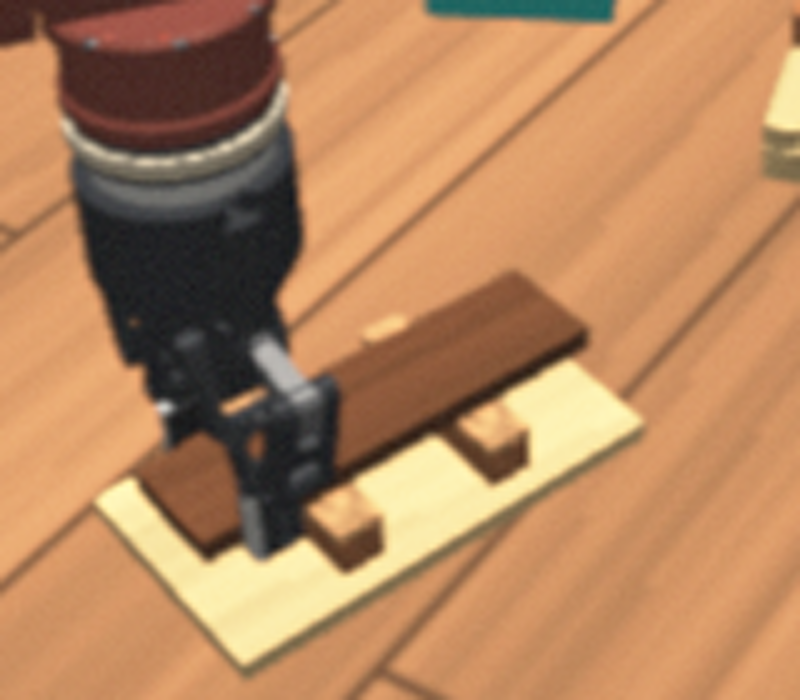

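View pics/e2.png

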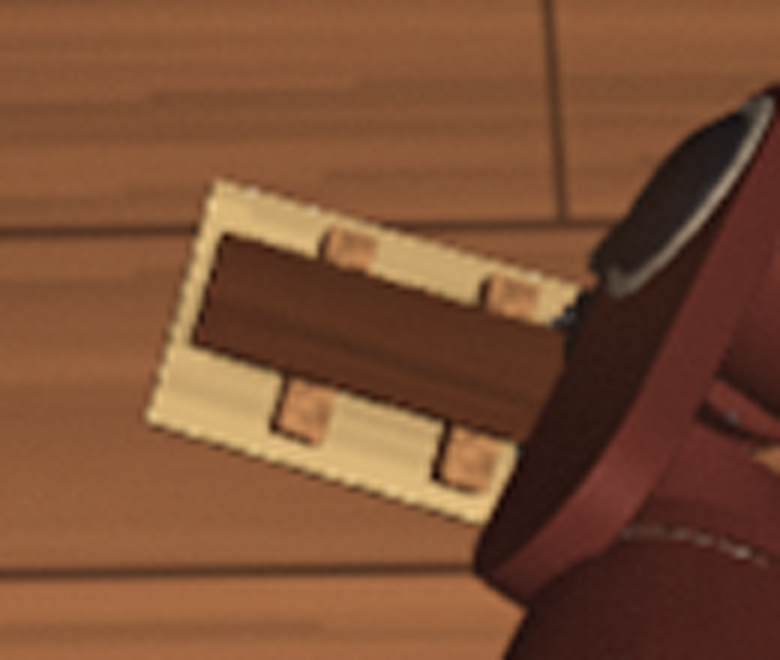

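```bash
python3 - <<'E'
from h import *
T=pickle.load(open("e2.pkl","rb"));S=pickle.load(open("e1.pkl","rb"));C=(.4912,-.2035,-1.876+np.pi)
z=.046
print("top tail",[(toRk(unproj(T,full(c,290,150,6),z),C)*1000).round(1) for c in((222,233),(192,347))])
print("scene tail,front",[(toRk(unproj(S,full(c,100,190,5),z),C)*1000).round(1) for c in((586,335),(517,270),(212,548),(138,478))])
z=.032
print("battens top-cam",[(toRk(unproj(T,full(c,290,150,6),z),C)*1000).round(1) for c in((333,227),(378,238),(282,432),(322,444),(490,273),(537,285),(445,483),(487,492))])
E
```

```text
top tail [array([ 90.3, -24.9]), array([89.9, 24.6])]
scene tail,front [array([ 85. , -31.2]), array([88.9, 19.6]), array([-88.1, -30.3]), array([-90.3,  18.2])]
battens top-cam [array([ 44.6, -43.7]), array([ 25.4, -44.6]), array([43.2, 45.9]), array([26.1, 46. ]), array([-23.1, -43.5]), array([-43. , -44.1]), array([-26.4,  47.1]), array([-43.8,  45.7])]
```

```bash
python3 - <<'E'
from h import *
S=pickle.load(open("e1.pkl","rb"));C=(.4912,-.2035,-1.876+np.pi)
print([(toRk(unproj(S,full(c,100,190,5),.032),C)*1000).round(1) for c in((497,450),(528,434),(347,540),(382,520),(405,317))])
E
```

```text
[array([ 26.7, -47.5]), array([ 41.1, -48.6]), array([-43.1, -47.8]), array([-27.7, -48.1]), array([45.1, 40. ])]
```

play_rows(
  motion=[
    [[1,0,-0.07,0.1,0,0,0],[1,0,-0.07,0.17,0,0,0],[1,0,-0.07,0.2,0,0,0]],
  ],
)

```text
t: 18.23
tool_pos: [0.4728, -0.2618, 0.0217]
tool_rot: [2.532, 1.857, 0.001]
contact_force: [0.1, 0.6, -1.4]
opening: 0.0491
```

play_rows(
  motion=[
    [[1,0,0,0.04,0,0,0],[1,0,0,0.08,0,0,0]],
  ],
)

```text
t: 18.48
tool_pos: [0.4729, -0.2619, 0.0213]
tool_rot: [2.532, 1.857, 0.001]
contact_force: [-0.2, 1.0, 3.9]
opening: 0.0489
```

play_rows(
  motion=[
    [[0,0,0,0.03,0,0,0],[-0.3,0,0,0,0,0,0],[-0.6,0,0,0,0,0,0],[-1,0,0,0,0,0,0],[-1,0,0,0,0,0,0],[-1,0,0,0,0,0,0]],
  ],
)

```text
t: 19.23
tool_pos: [0.4729, -0.2619, 0.0213]
tool_rot: [2.532, 1.857, 0.001]
contact_force: [0.2, 0.4, -0.3]
opening: 0.0853
```

```bash
python3 look.py f1 scene 100 190 160 140 5
```

```text
t 19.27 rk xy mm [-276.6  190.5] z 21.3 F [-0.2  0.1 -0.7] yawerr -35.14 zax [ 0.002 -0.001 -1.   ] open 0.0851
```

View pics/f1.png

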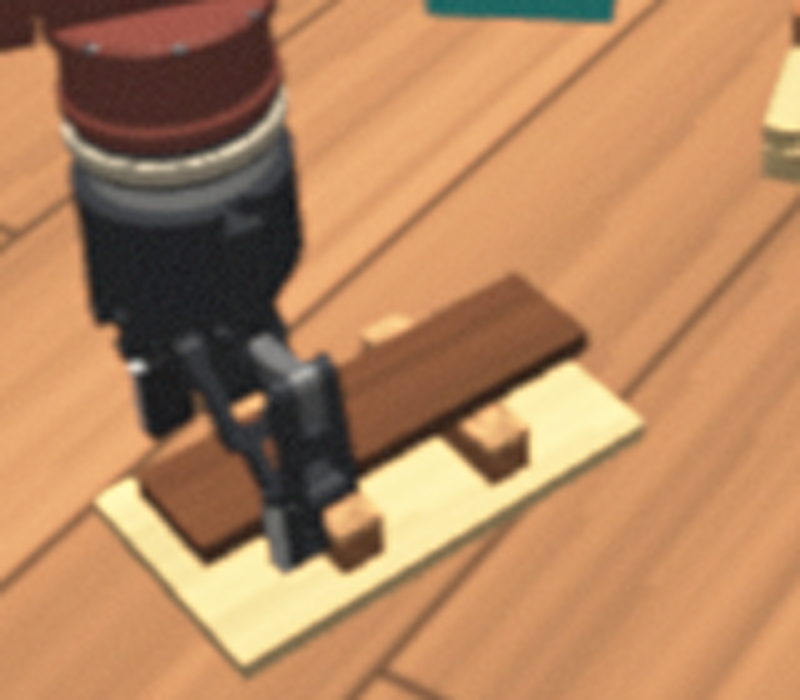

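Released, with the panel lying flat on both battens. I'll lift clear and move away for a full check.

play_rows(
  motion=[
    [[-1,0,0,-2,0,0,0],[-1,0,0,-6,0,0,0],[-1,0,0,-12,0,0,0],[-1,0,0,-18,0,0,0],[-1,-6,0,-20,0,0,0],[-1,-12,0,-20,0,0,0],[-1,-18,0,-20,0,0,0],[-1,-20,0,-20,0,0,0],[-1,-20,0,-20,0,0,0]],
  ],
)

```text
t: 20.4
tool_pos: [0.4121, -0.4529, 0.221]
tool_rot: [2.534, 1.855, 0.002]
contact_force: [0.4, -0.8, -0.5]
opening: 0.0853
```

```bash
python3 look.py g1 scene 100 120 300 225 2;python3 look.py g2 top 170 75 250 185 3; python3 - <<'E'
import pickle,cv2
from h import *
d=pickle.load(open("g2.pkl","rb"));cv2.imwrite("pics/g3.png",cv2.resize(d["color"][170:245,306:406,::-1],None,fx=8,fy=8,interpolation=cv2.INTER_CUBIC))
E
```

```text
t 20.45 rk xy mm [-439.2  305.6] z 221.0 F [ 0.4 -0.1  0.1] yawerr -35.16 zax [ 0.002  0.    -1.   ] open 0.0853
t 20.5 rk xy mm [-438.8  305. ] z 221.2 F [0.9 0.6 0.2] yawerr -35.09 zax [ 0.002 -0.    -1.   ] open 0.0856
```

View pics/g1.png

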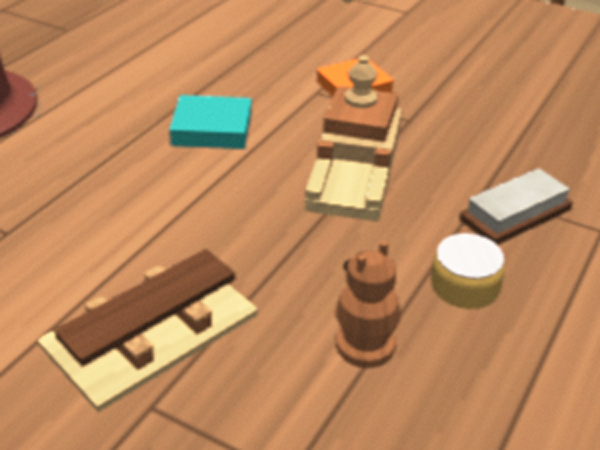

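View pics/g2.png

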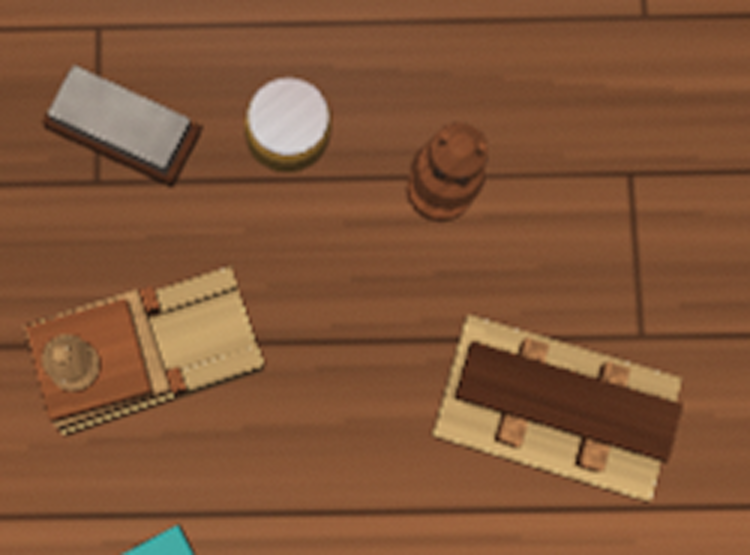

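View pics/g3.png

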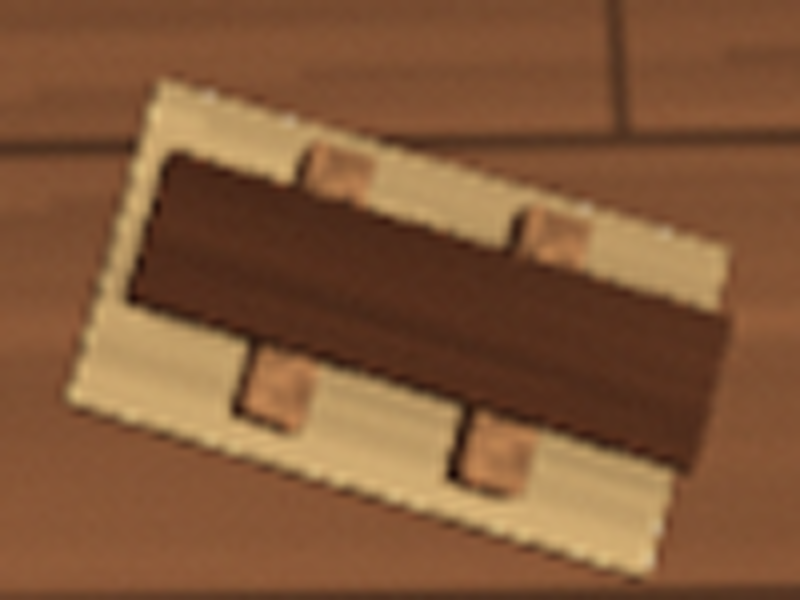

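```bash
python3 - <<'E'
from h import *
import cv2
T=pickle.load(open("g2.pkl","rb"));T0=pickle.load(open("top0.pkl","rb"));C=(.4912,-.2035,-1.876+np.pi)
P=np.array([(toRk(unproj(T,full(c,306,170,8),.044),C)*1000) for c in((170,153),(130,297),(690,470),(732,320))]);print(P.round(1),P.mean(0))
df=cv2.absdiff(T["color"],T0["color"]).max(2)
for n,(x,y,w,h) in dict(stone=(183,92,56,46),wax=(250,98,32,36),owl=(303,112,32,38),finial=(182,180,24,28)).items(): print(n,(df[y:y+h,x:x+w]>40).sum())
E
```

```text
[[ 89.4 -24.8]
 [ 89.5  22.3]
 [-87.9  25. ]
 [-89.5 -23.7]] [ 0.36912173 -0.29868255]
stone 0
wax 0
owl 0
finial 5
```

The panel is centred within about 0.5 mm and straight, the bystanders show no change, and the stack is upright. Handing in.

```bash
python3 -c "
from station import ctrl
print(ctrl.finish_job())"
```

```text
the job is handed in; nothing more can be done
None
```

The walnut panel is out of the rack and lies flat, lengthways and centred, across the cradle's two battens. I handed the job in at about 20.5 s on the robot's clock; no verdict is reported.

**What I did:** I dragged the panel out about 64 mm in two strokes with closed fingertips. The highest press I read was about 14 N. I then gripped it by its edges at 50 N, drew it out until its tail was well clear of the stack, and lifted it straight up. At that point the tail was still about 50 mm inside the rack mouth, because pulling it straight out all the way would have brought it and the gripper close to the owl. I set it on the battens with about 4 N of contact, opened the gripper and moved away.

**Last checks:**
- **Panel:** in the top camera its centre is within about 0.5 mm of the cradle's, and it is straight.
- **Stack:** both blanks and the finial stand upright in the rack.
- **Bystanders:** the stone, wax tin and owl show no pixel change from the start, and nothing fell. The orange and turquoise look-alikes were not touched.

**A disagreement:** the scene camera read 3 to 6 mm differently from the top camera on raised points. It was off by nearly as much on the fixed battens, so I took it as calibration bias and trusted the top camera. Taken relative to the battens, the scene camera put the panel about 1 to 2 mm off centre before I made a last 0.7 mm correction.

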